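# Turn a pattern roller slot-up between centres and set a depth gauge in the slot

### The arm

A 7-joint arm with a two-finger parallel gripper is mounted at the origin on the work surface; the furniture and walls round the work are solid. World frame = base frame: x ahead of the robot, y to its left, z up, the work surface at z = 0. Lengths are in m, angles in rad, forces in N, time in s.
With the tool pointing down it reaches from about 0.425 to 0.975 m from the base axis. Payload 16.7 kg.
Tool frame: the origin (TCP) lies midway between the tips of the shut fingers; the grasp point (between the pads) lies 19 mm behind it; x points along the fingers, y is the direction in which the jaws open and shut, and the axes are right-handed (so a half turn about x gives the same grasp; the last joint's range is limited). The gripper opens to 85 mm and grips with 20 to 120 N. Pads are 22 mm wide; open, the fingers measure 114 mm over their backs; the gripper's body (76 mm by 85 mm) begins 54 mm behind the grasp point. The pads swing forward as they close: fully open they stand 13 mm farther back than shut.
Start: joints at [0.967, 0.426, 0.074, 1.606, -0.034, 1.111, -0.067], TCP at [0.296, -0.606, 0.231] pointing down, gripper open.
Joint ranges: [-2.85, 2.85], [-0.5, 2.14], [-1.23, 1.37], [0.21, 2.46], [-1.02, 4.16], [0.16, 2.05], [-2.73, 2.73]. Speed limits (rad/s): [1.89, 1.89, 2.39, 2.39, 3.01, 3.01, 3.01].

### API

Orientations are given as a rotation vector (axis times angle).
In Python, from bench import read_state, grab_frame, finish_job gives the robot as it stands.
- The arm moves only by the tool play_rows, never from a script. Its argument "targets" is a list of rows, each a list of 2 entries, a list of its own where there are three numbers: the shift along the world's x, y, z in cm, then the turn, a rotation vector about the world's x, y, z in rad. A call has 1 to 10 rows; each row is the pose to reach, as a shift and turn from the pose commanded when the call began; what a row does not reach only later rows make up. A row lasts 1/10 s, in which the tool goes at most 50 mm and 8.59 degrees, less where a joint would pass 70% of its speed; a pose out of reach is approached as far as the arm can. A call with a gripper value outside its range is refused whole. "jaw" is the gripper's target within -1 to 1 (shut at 1, half-way at 0, fully open at -1), set as the call begins (left out, the last holds). The fingers move at their own pace and stop on an object; "squeeze" is the grip in N (left out, the last holds). Time passes only in rows, so rows that repeat a pose let the fingers close. It gives the time, the measured TCP pose, the force and the opening at its end, in the units of the state.
- read_state(): the state, without advancing time (a new reading comes with each control period).
- grab_frame(name): name is "scene" or "top"; returns a dict with "pixels" (400x640x3 uint8, red, green, blue), "mtx" (3x3 intrinsics, pixels), "xyz" and "attitude" of the camera in the world. Camera axes: x right, y up, looking along -z (the intrinsics and any distortion apply to the point x, -y, -z); pixel columns grow to the right and rows downward; lengths in m; the calibration is good to about 2 mm. A picture is of the moment at which its call begins. There is no depth.
- finish_job(): hands the job in, once; it reports no verdict.
The state is a dict: "time": time; "joint_pos": joint angles; "joint_vel": joint speeds; "effort": joint torques, N m; "tcp_pos": TCP position; "ee_rot": TCP orientation; "contact_force": force on the tool from outside, world axes, zero at the start; "wrist_torque": the same for the moment, N m; "grip_width": finger opening in m.
Only numpy, scipy, OpenCV 4.12 (cv2) and the standard library are available. Lean on these libraries where they do the work, as an engineer would, in place of code of your own. Each camera call takes 0.05 s, during which the arm holds its last target. There are 200 camera calls.

### The job

A wooden pattern roller is mounted between the centres of the bench fixture; two of its slots already hold dark printing strips and the third is still open. Turn the roller by its crank until the open slot faces straight up and let go; then pick up the saddle depth gauge and set it down gently astride the roller, about midway along and squarely across it, so that its sprung probe goes down to the bottom of the slot and the notched base sits fully down on the wood, and leave it standing there by itself to be read. Do not disturb the loose things on the table.

Things in the scene. Friction and masses are not known exactly. Their poses are not given: they have to be found in the camera images.
- stand: Grey cast bench-centres fixture, fixed, 276 mm long (its y), 80 wide. Origin on the table under the middle of the roller; y axis parallel to the roller's axis, from the crank end (-y) to the tailstock (+y); z up. Roller axis 85 mm above the origin; its wood spans y -70 to +70 mm. Headstock (y -134 to -102) and tailstock (y 100 to 132) are 106 mm high, the tailstock's lock lever 122 mm.
- roller (a joint): Turning angle of the wooden roller (60 mm diameter) with its crank, rad. 0 = the open slot faces straight up; positive = slot rolled towards the stand's -x side (the robot's). Starts at 0.75 to 2.0. Turns stiffly (0.12 N m, about 3 N at the crank handle) and stays where left.
- slot (a point): Middle of the open slot's mouth, midway along the roller, 30 mm from its axis. The slot is 12 mm wide, 7 mm deep and runs the roller's whole length; its floor and walls are darker brown wood. Two black strips, 12 mm wide and standing 1.6 mm proud, lie 120 degrees either side of it.
- crank_grip (a point): Middle of the black crank handle: a sleeve 18 mm in diameter, 41 mm long, parallel to the roller's axis, spinning freely on its pin, 45 mm from the roller's axis. With joint roller = q it is at x = 0.045*sin(0.65-q), y = -0.168, z = 0.085+0.045*cos(0.65-q) m in the stand's frame: with the slot up, the crank leans 37 degrees from upright towards +x.
- gauge: Saddle depth gauge, loose, 0.3 kg, standing on its two feet. Origin on the underside between the feet, z up. Metal base 70 (x) x 36 (y) x 25 mm high, 120 degree notch below along y, 60 mm wide, 17.3 deep. Black body 20 (x) x 30 (y) mm, z 25 to 82: grip its y faces at z 55 to 60. Top knob at z 92, 105 with the probe in. Seated on the roller, its y lies along the axis, its origin 102 mm above the table.
- probe (a joint): How far the gauge's sprung probe (a 4 mm pin with round end in the middle of the notch) is pushed in, m; limit 0.0135. Spring 0.4 N at 0, about 0.9 N when seated: the gauge's own weight seats it. Base seated on the roller: about 0.0052 on the slot's floor, about 0.0122 on the plain surface.
- probe_tip (a point): Tip of the gauge's probe; with the probe free it is 0.5 mm above the plane of the feet.
- sanding_block: Pine sanding block, 57 x 112 x 34 mm, loose bystander; origin under its middle.
- masking_tape: Roll of masking tape lying flat, 104 mm diameter, 25 mm high, loose bystander; origin under its middle.
- marker: Marker pen, 17 x 135 x 16 mm, loose bystander; origin under its middle.
- eraser: Eraser, 25 x 43 x 15 mm, loose bystander; origin under its middle.
- scraper: Filling scraper, 60 x 117 x 13 mm, loose bystander; origin under its middle.
Things that resemble listed ones, but are neither listed nor needed, are in the scene too. There is more than one size of the gauge; the job needs the middle-sized.

How it is judged:
On the way:
1. the open slot faces straight up (within 0.1 rad) while the gauge is still on the table (value of joint roller between -0.1 and 0.1 rad and height (world z) of gauge below 0.01 m), for 0.2 s.
At the end, for the whole second after the job is handed in: Slot faces up within 0.1 rad; gauge stands alone and at rest astride the roller: upright within 0.12 rad, notch along the roller within 0.09 rad, within 40 mm of its middle and 6 mm of its axis sideways, origin 100 to 105 mm above the table, probe pushed in 3.5 to 7 mm (on the slot floor) (value of joint roller between -0.1 and 0.1 rad and z of gauge in the frame of stand between 0.1 and 0.105 m and x of gauge in the frame of stand between -0.006 and 0.006 m and y of gauge in the frame of stand between -0.04 and 0.04 m and angle between the y axis of gauge and the y axis of stand, either way round below 0.09 rad and angle between gauge's own z axis and vertical below 0.12 rad and value of joint probe between 0.0035 and 0.007 m and linear speed of gauge below 0.02 m/s); the robot touches nothing.
It fails at once if the gauge is slammed or forced down on the roller (more than 30 N) (contact force between gauge and roller above 30 N).
It fails at once if a loose bystander is shifted by more than 20 mm (distance of any of sanding_block, masking_tape, marker, eraser, scraper from where it was at the start of the episode above 0.02 m).
It also fails if it takes over 54 s, if anything falls off the work surface, if the arm or the gripper's body presses on something with over 40 N, if the wrist force passes 120 N, or if a joint passes its speed limit or range.

## Working session

There is one attempt and no reset: what is moved stays moved. The work goes in short steps, Python scripts to look and compute and a tool call to move; the robot and the scene stay as the last step left them, time stands still between calls to the robot, and variables do not carry over. Pictures are saved under pics/ and viewed, about 8 in all and at most 12, crops included, and the job is handed in when it is done.

Besides the shell and the picture viewer there is one more tool, called after "Request:" as name([rows], argument=value, ...), one row to a line, values as JSON. play_rows: Moves the arm, as the interface text tells. Its arguments: {"type":"object","properties":{"targets":{"type":"array","items":{"type":"array"}},"jaw":{"type":"number"},"squeeze":{"type":"number"}},"required":["targets"]}

```bash
mkdir -p pics; ls; cat > h.py <<'E'
import numpy as np,cv2,json
from bench import read_state,grab_frame,finish_job
from scipy.spatial.transform import Rotation as R
def rot(a):
    a=np.array(a,float)
    if a.shape==(3,3): return a
    return R.from_rotvec(a).as_matrix() if a.size==3 else R.from_quat(a).as_matrix()
def ray(f,u,v):
    d=np.linalg.inv(np.array(f["mtx"]))@[u,v,1.]; d=np.array([d[0],-d[1],-d[2]])
    return np.array(f["xyz"]),rot(f["attitude"])@d
def onplane(f,u,v,z):
    o,d=ray(f,u,v); return o+d*(z-o[2])/d[2]
def tri(fa,pa,fb,pb):
    o1,d1=ray(fa,*pa);o2,d2=ray(fb,*pb)
    s=np.linalg.lstsq(np.c_[d1,-d2],o2-o1,rcond=None)[0]
    a,b=o1+d1*s[0],o2+d2*s[1]; return (a+b)/2,np.linalg.norm(a-b)
def proj(f,p):
    c=rot(f["attitude"]).T@(np.array(p)-np.array(f["xyz"])); q=np.array(f["mtx"])@[c[0],-c[1],-c[2]]; return q[:2]/q[2]
def save(f,n,s=1,crop=None):
    im=f["pixels"][:,:,::-1]
    if crop: im=im[crop[1]:crop[3],crop[0]:crop[2]]
    cv2.imwrite("pics/"+n,cv2.resize(im,None,fx=s,fy=s,interpolation=cv2.INTER_CUBIC))
E
python3 - <<'E'
from h import *
for n in("scene","top"):
    f=grab_frame(n); save(f,n+"0.png",1.25); print(n,{k:np.array(v).round(4).tolist() for k,v in f.items() if k!="pixels"})
print(read_state())
E
```

```text
pics
scene {'mtx': [[468.9967, 0.0, 324.7553], [0.0, 468.9967, 201.2904], [0.0, 0.0, 1.0]], 'xyz': [1.0967, -1.14, 0.7072], 'attitude': [1.054, 0.3017, 0.48]}
top {'mtx': [[423.7104, 0.0, 317.4473], [0.0, 423.7104, 196.8792], [0.0, 0.0, 1.0]], 'xyz': [0.4013, -0.1363, 1.195], 'attitude': [0.0833, -0.0565, -1.5642]}
{'time': 0.1, 'joint_pos': array([ 0.96650356,  0.42669855,  0.07387774,  1.60652044, -0.03410099,
        1.11081313, -0.06706635]), 'joint_vel': array([-0.00061151, -0.00285017, -0.00045836, -0.00240588, -0.00034419,
       -0.00013067,  0.00058934]), 'effort': array([ 8.38685461e-03, -9.51532102e+01,  3.77144694e+00, -4.64407897e+01,
        1.96775777e-02,  6.42981817e-03,  8.24383096e-05]), 'tcp_pos': array([ 0.296316  , -0.60608057,  0.23067192]), 'ee_rot': array([ 1.96893768,  0.45680809, -1.96965862]), 'contact_force': array([ 0.13692938, -0.24482   , -0.57008587]), 'wrist_torque': array([-0.03319969, -0.00469132, -0.05341596]), 'grip_width': 0.08543231991202728}
```

View pics/scene0.png

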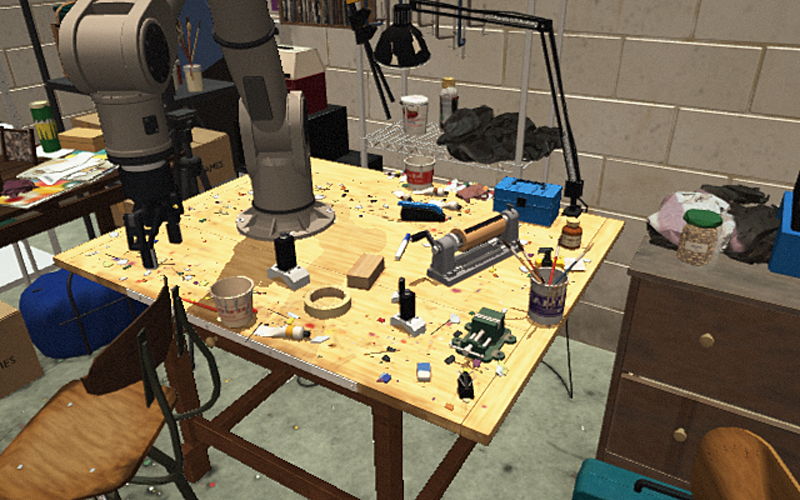

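View pics/top0.png

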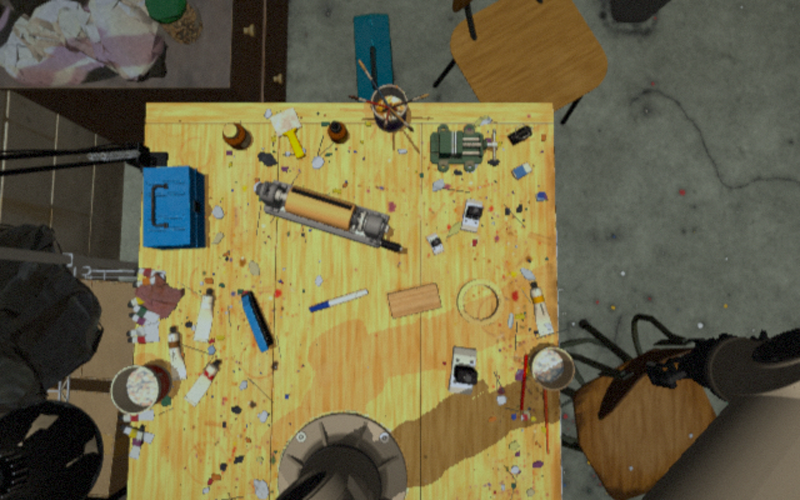

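The scene view shows the fixture around (470,245), crank to the left at (410,240), and gauges at (290,262) and (405,310). The top view shows three gauges at (463,368), (473,213) and (435,243), with the stand from (262,190) to (395,240).

```bash
python3 - <<'E'
from h import *
f=grab_frame("top"); g=grab_frame("scene")
a=cv2.resize(f["pixels"][130:330,195:415,::-1],None,fx=3.6,fy=3,interpolation=cv2.INTER_CUBIC)
save(f,"t1.png",3.6,(195,140,415,306))
save(g,"s1.png",3.6,(205,160,425,280))
for n,p in dict(A=(370,294),B=(378,170),C=(348,194),sh=(210,150),sc=(312,195)).items(): print(n,onplane(f,*p,0.02).round(3))
E
```

```text
A [ 0.241 -0.261  0.02 ]
B [ 0.582 -0.285  0.02 ]
C [ 0.515 -0.201  0.02 ]
sh [0.638 0.188 0.02 ]
sc [ 0.511 -0.101  0.02 ]
```

View pics/t1.png

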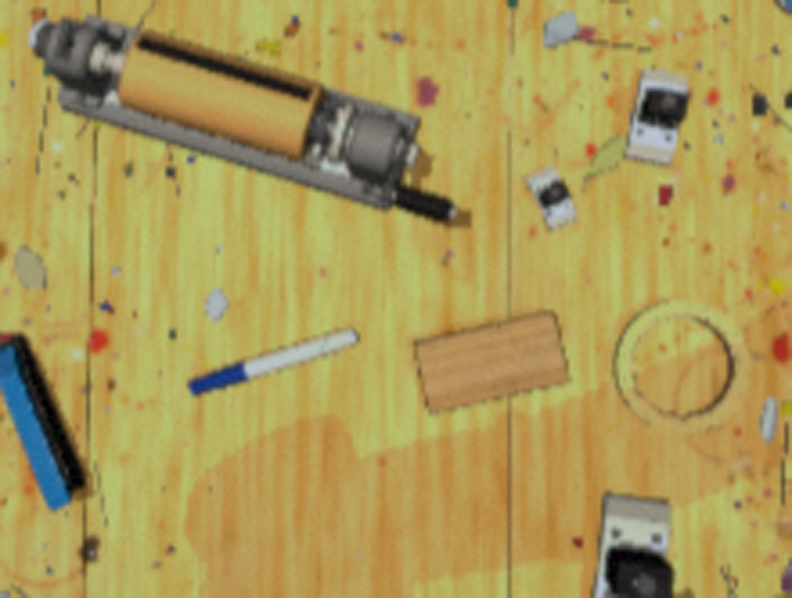

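View pics/s1.png

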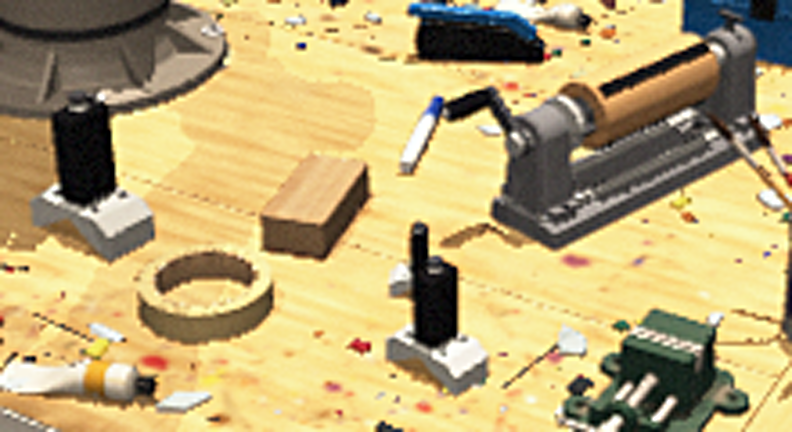

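Top crop: stand runs from tailstock (75,55) to headstock (380,150), with the crank handle at (424,203). The black strip is on the far side of the roller, and the middle gauge is the one at (660,115), about 69 mm long. Scene crop: handle at about (470,101), gauge body top at (435,262).

```bash
python3 - <<'E'
from h import *
f=grab_frame("top"); g=grab_frame("scene")
T=lambda u,v:(195+(u+.5)/3.6-.5,140+(v+.5)/3.6-.5); S=lambda u,v:(205+(u+.5)/3.6-.5,160+(v+.5)/3.6-.5)
print("handle",tri(f,T(424,203),g,S(470,101)))
print("handle mask")
hs=[]
for im,(x0,y0,x1,y1) in((f,(300,188,325,205)),(g,(325,180,344,196))):
    p=im["pixels"][y0:y1,x0:x1].astype(int); m=(p.max(2)<60).astype(np.uint8)
    n,l,st,c=cv2.connectedComponentsWithStats(m); k=1+np.argmax(st[1:,4]); v,u=np.nonzero(l==k)
    r=cv2.minAreaRect(np.c_[u+x0,v+y0].astype(np.float32)); print(st[k],r); hs.append(r[0])
print(tri(f,hs[0],g,hs[1]))
# strip + axis direction
p=f["pixels"][145:172,225:285].astype(int); m=(p.max(2)<60).astype(np.uint8)
n,l,st,c=cv2.connectedComponentsWithStats(m); k=1+np.argmax(st[1:,4]); v,u=np.nonzero(l==k)
L=cv2.fitLine(np.c_[u+225,v+145].astype(np.float32),cv2.DIST_L2,0,.01,.01).ravel(); print("strip",st[k],L)
a=onplane(f,*(L[2:]-20*L[:2]),.107);b=onplane(f,*(L[2:]+20*L[:2]),.107); print(a,b,"yaw of +y axis from world y",np.arctan2(-(a-b)[0],(a-b)[1]))
# roller corners
c4=[onplane(f,*T(*q),.085).round(4) for q in((133,38),(118,100),(300,158),(322,88))]; print(c4,np.mean(c4,0))
# gauge B
x0,y0,x1,y1=364,155,392,190
p=f["pixels"][y0:y1,x0:x1]; hsv=cv2.cvtColor(p,cv2.COLOR_RGB2HSV)
m=((hsv[...,1]<70)&(hsv[...,2]>90)|(hsv[...,2]<60)).astype(np.uint8)
n,l,st,c=cv2.connectedComponentsWithStats(m); k=1+np.argmax(st[1:,4]); v,u=np.nonzero(l==k)
r=cv2.minAreaRect(np.c_[u+x0,v+y0].astype(np.float32)); print("gauge",st[k],r)
bx=[onplane(f,*q,.02) for q in cv2.boxPoints(r)]; print(np.round(bx,4),np.mean(bx,0))
print("body top",tri(f,T(663,103),g,S(435,262)))
print(rot(read_state()["ee_rot"]))
for r in hsv: print(' '.join('%3d/%3d'%(q[1],q[2]) for q in r[4:24]))
E
```

```text
handle (array([ 0.50094797, -0.10386692,  0.11845482]), np.float64(0.0032459816876575717))
handle mask
[  0   0  20  13 102] ((308.8999938964844, 194.6999969482422), (21.913463592529297, 6.7082037925720215), 26.56505012512207)
[ 2  5 17  8 75] ((335.0, 188.5), (7.0, 16.0), 90.0)
(array([ 0.50119237, -0.09695476,  0.1135084 ]), np.float64(0.005212740431731607))
strip [  9   6  47  16 120] [  0.9547485    0.29741427 256.83334    158.49167   ]
[0.61372329 0.0914886  0.107     ] [ 0.58266046 -0.00888189  0.107     ] yaw of +y axis from world y -0.30013267835029334
[array([0.6243, 0.1127, 0.085 ]), array([0.5779, 0.1227, 0.085 ]), array([ 0.5354, -0.0125,  0.085 ]), array([ 0.5874, -0.028 ,  0.085 ])] [0.58125  0.048725 0.085   ]
gauge [  5   4  17  27 307] ((376.8653869628906, 171.67306518554688), (13.728129386901855, 25.691213607788086), 11.309932708740234)
[[ 0.546  -0.2555  0.02  ]
 [ 0.6171 -0.2699  0.02  ]
 [ 0.6096 -0.3074  0.02  ]
 [ 0.5386 -0.2929  0.02  ]] [ 0.57779165 -0.2814256   0.02      ]
body top (array([ 0.57602879, -0.27887538,  0.08655441]), np.float64(0.001914018349499
[... 5060 characters left out ...]
/146  96/162 142/183 154/186 145/183 136/184 136/184 136/184
135/185 137/186 133/184 138/185 133/184 130/182 125/181 124/183 121/173 116/170 111/159 115/157 116/158 131/175 152/183 151/186 140/189 135/187 131/185 132/186
134/187 142/187 134/188 136/186 134/184 130/184 125/185 127/185 124/181 121/186 117/183 123/182 125/182 129/186 138/185 133/184 132/187 132/187 128/189 132/186
139/187 143/187 137/188 138/186 132/186 130/187 125/187 125/186 128/185 117/183 110/188 121/185 115/187 122/182 112/187 119/185 131/185 134/187 134/186 128/187
141/188 143/186 130/186 137/184 126/186 127/186 128/185 122/186 118/188 116/184 112/186 117/185 106/187  89/187  94/187 118/186 132/189 130/188 133/186 130/188
```

Request:
play_rows([
  [[2,5,0],[0,0,0.1]],
  [[4,10,0],[0,0,0.2]],
  [[6,15,0],[0,0,0.3]],
  [[8,20,0],[0,0,0.4]],
  [[10,25,0],[0,0,0.5]],
  [[12,30,0],[0,0,0.6]],
  [[14,35,0],[0,0,0.7]],
  [[16,40,0],[0,0,0.8]],
  [[18.5,45.5,0],[0,0,0.816]],
  [[20.5,50.4,0],[0,0,0.816]],
], jaw=-0.2, squeeze=25)

```text
time: 1.3
tcp_pos: [0.4848, -0.1412, 0.2317]
ee_rot: [1.427, 1.052, -1.426]
contact_force: [1.4, -1.2, -0.1]
grip_width: 0.0514
```

Request:
play_rows([
  [[0,0,0],[0,0,0]],
  [[0,0,0],[0,0,0]],
])

```text
time: 1.5
tcp_pos: [0.4847, -0.142, 0.2313]
ee_rot: [1.425, 1.053, -1.425]
contact_force: [0.1, -0.6, -0.2]
grip_width: 0.0507
```

Request:
play_rows([
  [[0.8,2,0],[0,0,0]],
  [[1.6,4,0],[0,0,0]],
  [[1.6,4,-2],[0,0,0]],
  [[1.6,4,-4],[0,0,0]],
  [[1.6,4,-6],[0,0,0]],
  [[1.6,4,-7],[0,0,0]],
  [[1.6,4,-7],[0,0,0]],
])

```text
time: 2.2
tcp_pos: [0.4995, -0.1039, 0.1603]
ee_rot: [1.427, 1.053, -1.429]
contact_force: [0.3, -0.0, -0.8]
grip_width: 0.0514
```

```bash
python3 - <<'E'
from h import *
s=read_state(); y=rot(s["ee_rot"])[:,1]; print(s["tcp_pos"],np.degrees(np.arctan2(y[1],y[0])))
g=grab_frame("scene");save(g,"s2.png",6,(290,120,420,215)); f=grab_frame("top")
for p in((0.501,-0.102,.1175),):print((proj(g,p)-[290,120])*6)
E
```

```text
[ 0.49950459 -0.10390817  0.160272  ] -17.27275196970827
[269.81397252 406.8424448 ]
```

View pics/s2.png

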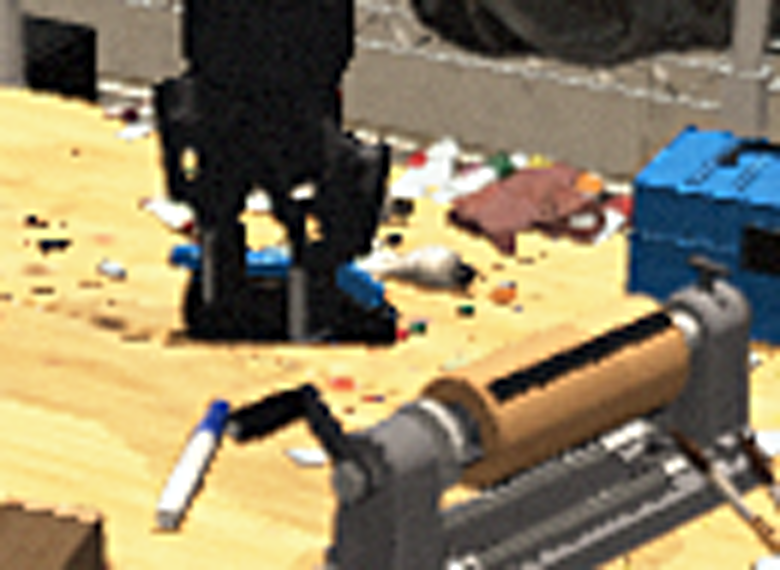

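The gripper is above the handle. The handle centre sits at about (270,410), which agrees with the projected (270,407). Descending.

Request:
play_rows([
  [[0.1,0.2,-1.5],[0,0,0]],
  [[0.1,0.2,-3],[0,0,0]],
  [[0.1,0.2,-4.5],[0,0,0]],
  [[0.1,0.2,-5.5],[0,0,0]],
  [[0.1,0.2,-6.3],[0,0,0]],
  [[0.1,0.2,-6.3],[0,0,0]],
])

```text
time: 2.9
tcp_pos: [0.5012, -0.1011, 0.0979]
ee_rot: [1.426, 1.053, -1.427]
contact_force: [-0.3, 0.0, 1.2]
grip_width: 0.0514
```

Request:
play_rows([
  [[0,0,0],[0,0,0]],
  [[0,0,0],[0,0,0]],
  [[0,0,0],[0,0,0]],
  [[0,0,0],[0,0,0]],
  [[0,0,0],[0,0,0]],
  [[0,0,0],[0,0,0]],
], jaw=1, squeeze=25)

```text
time: 3.5
tcp_pos: [0.5015, -0.101, 0.0988]
ee_rot: [1.427, 1.052, -1.427]
contact_force: [-3.2, 0.5, 6.1]
grip_width: 0.0171
```

Request:
play_rows([
  [[0.47,-0.15,0.42],[0,0,0]],
  [[0.98,-0.3,0.76],[0,0,0]],
  [[1.55,-0.48,1.02],[0,0,0]],
  [[2.13,-0.66,1.19],[0,0,0]],
  [[2.74,-0.85,1.28],[0,0,0]],
  [[3.35,-1.04,1.27],[0,0,0]],
  [[3.95,-1.23,1.18],[0,0,0]],
  [[4.55,-1.41,0.99],[0,0,0]],
  [[5.1,-1.58,0.72],[0,0,0]],
  [[5.61,-1.74,0.37],[0,0,0]],
])

```text
time: 4.5
tcp_pos: [0.5602, -0.1192, 0.1039]
ee_rot: [1.429, 1.048, -1.423]
contact_force: [3.8, -1.8, 10.8]
grip_width: 0.0172
```

Request:
play_rows([
  [[0,0,0],[0,0,0]],
  [[0,0,0],[0,0,0]],
  [[0,0,0],[0,0,0]],
])

```text
time: 4.8
tcp_pos: [0.5603, -0.1192, 0.1037]
ee_rot: [1.43, 1.047, -1.423]
contact_force: [9.2, -3.4, 7.7]
grip_width: 0.0168
```

```bash
python3 - <<'E'
from h import *
f=grab_frame("top");g=grab_frame("scene")
a=cv2.resize(f["pixels"][140:195,215:320,::-1],None,fx=7,fy=7,interpolation=cv2.INTER_CUBIC)
cv2.imwrite("pics/t3.png",a); save(g,"s3.png",6,(320,160,420,215))
E
```

```text
(no output)
```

View pics/t3.png

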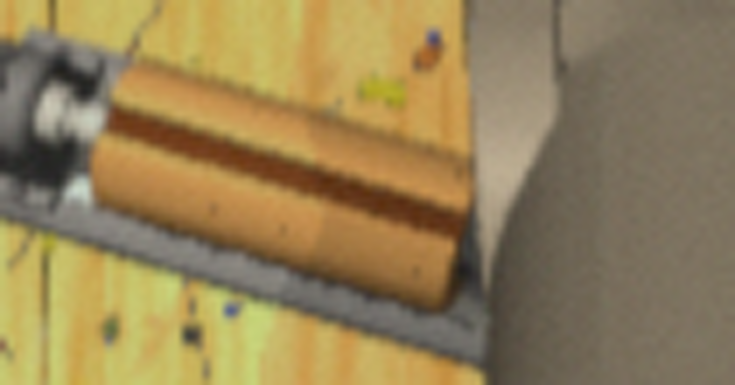

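The top view shows the open slot as a dark brown band from (105,115) to (465,220), close to the middle of the roller. I'll measure its angle from its position between the silhouette edges.

```bash
cat > slot.py <<'E'
from h import *
def slot():
    f=grab_frame("top"); im=f["pixels"].astype(np.float32)
    a0=np.array([215+105/7,140+115/7]);b0=np.array([215+465/7,140+220/7]); d=(b0-a0)/np.linalg.norm(b0-a0); n=np.array([-d[1],d[0]])
    t=np.arange(-16,18,.25); c=(a0+b0)/2; out=[]
    pts=c+t[:,None]*n
    prof=[]
    for s in np.arange(-18,18,1.): 
        q=(pts+s*d).astype(np.float32); prof.append(cv2.remap(im,q[None,:,0],q[None,:,1],cv2.INTER_LINEAR)[0])
    return f,t,c,d,n,np.array(prof)
E
python3 - <<'E'
from slot import *
f,t,c,d,n,P=slot(); m=np.median(P,0)
for a,b in zip(t[::2],m[::2]): print(a,b.round().astype(int))
print(c,d,n)
E
```

```text
-16.0 [200 169  85]
-15.5 [200 167  83]
-15.0 [200 168  83]
-14.5 [200 167  84]
-14.0 [200 167  86]
-13.5 [200 167  86]
-13.0 [200 167  86]
-12.5 [200 165  86]
-12.0 [200 164  85]
-11.5 [200 164  86]
-11.0 [198 164  86]
-10.5 [191 160  85]
-10.0 [181 149  79]
-9.5 [167 136  72]
-9.0 [160 123  66]
-8.5 [159 118  64]
-8.0 [165 121  64]
-7.5 [174 126  68]
-7.0 [183 132  72]
-6.5 [191 139  76]
-6.0 [196 145  80]
-5.5 [199 150  82]
-5.0 [200 154  84]
-4.5 [201 158  87]
-4.0 [200 161  88]
-3.5 [196 161  89]
-3.0 [191 153  84]
-2.5 [174 136  74]
-2.0 [152 115  62]
-1.5 [128  93  48]
-1.0 [113  72  37]
-0.5 [109  62  29]
0.0 [110  60  27]
0.5 [113  61  27]
1.0 [115  63  29]
1.5 [120  71  34]
2.0 [130  85  44]
2.5 [152 110  59]
3.0 [175 135  73]
3.5 [188 146  80]
4.0 [197 152  83]
4.5 [199 152  84]
5.0 [199 148  81]
5.5 [197 145  79]
6.0 [194 142  77]
6.5 [192 139  76]
7.0 [188 136  74]
7.5 [183 133  72]
8.0 [180 131  71]
8.5 [177 128  70]
9.0 [173 126  68]
9.5 [166 122  66]
10.0 [159 116  62]
10.5 [150 110  59]
11.0 [139 102  54]
11.5 [126  93  51]
12.0 [111  84  48]
12.5 [100  78  49]
13.0 [94 77 58]
13.5 [97 87 76]
14.0 [112 106  98]
14.5 [124 121 114]
15.0 [130 127 121]
15.5 [131 128 121]
16.0 [130 126 120]
16.5 [127 123 117]
17.0 [119 116 109]
17.5 [110 107  98]
[255.71428571 163.92857143] [0.96 0.28] [-0.28  0.96]
```

Slot angle is about -0.024 rad from the image and -0.03 from the chord of the handle's path. I'll make a small back-correction and let go.

Request:
play_rows([
  [[-0.08,0.03,0],[0,0,0]],
  [[-0.15,0.05,0],[0,0,0]],
  [[-0.15,0.05,0],[0,0,0]],
])

```text
time: 5.25
tcp_pos: [0.5595, -0.119, 0.1042]
ee_rot: [1.43, 1.046, -1.421]
contact_force: [8.9, -5.5, 11.2]
grip_width: 0.0172
```

Request:
play_rows([
  [[0,0,0],[0,0,0]],
  [[0,0,0],[0,0,0]],
  [[0,0,0],[0,0,0]],
  [[0,0,0],[0,0,0]],
  [[0,0,2],[0,0,0]],
  [[0,0,5],[0,0,0]],
  [[0,0,9],[0,0,0]],
  [[0,0,12],[0,0,0]],
], jaw=-0.2)

```text
time: 6.05
tcp_pos: [0.5561, -0.1178, 0.224]
ee_rot: [1.427, 1.052, -1.426]
contact_force: [0.9, 0.3, 0.2]
grip_width: 0.0514
```

```bash
python3 - <<'E'
from slot import *
f,t,c,d,n,P=slot(); 
# per-row slot mid & silhouettes
R_=P[:,:,0]
def edge(row,lo,hi,thr,fall):
    i=[k for k in range(len(t)-1) if lo<=t[k]<=hi and ((row[k]>=thr>row[k+1]) if fall else (row[k]<thr<=row[k+1]))]
    if not i: return np.nan
    k=i[0]; return t[k]+(thr-row[k])/(row[k+1]-row[k])*.25
ss=np.arange(-18,18,1.)
r=[]
for s,row in zip(ss,R_):
    a,b=edge(row,-4,0,155,1),edge(row,0,5,155,0); r.append((s,(a+b)/2,b-a))
r=np.array(r); r=r[np.isfinite(r[:,1])]; k=np.polyfit(r[:,0],r[:,1],1); print("slot mid fit",k,r[:,2].mean(),np.std(r[:,1]-np.polyval(k,r[:,0])))
A,B=[onplane(f,*(c+s*d+np.polyval(k,s)*n),.115) for s in(-18,18)]
yh=(A-B)/np.linalg.norm(A-B); print("slot line",A,B,"yaw",np.arctan2(-yh[0],yh[1]))
# axis from silhouettes
m=np.median(P,0)
for te in(-9.8,13.2):
    o,d1=ray(f,*(c+te*n)); _,d2=ray(f,*(c+10*d+te*n)); nn=np.cross(d1,d2); nn/=np.linalg.norm(nn)
    xh=np.array([yh[1],-yh[0],0]); 
    if nn@xh<0: nn=-nn
    sg=1 if te<0 else -1   # far edge is at +x of axis
    # point p=mid+s*xh at z=.085 with nn.(p-o)=-sg*.03
    M=(A+B)/2; M[2]=.085
    s=(-sg*.03-nn@(M-o))/(nn@xh); print("axis lateral rel. slot",s)
s=read_state(); y=rot(s["ee_rot"])[:,1]; print(s["tcp_pos"],s["contact_force"],np.degrees(np.arctan2(y[1],y[0])))
for a,b in zip(t[22:34],m[22:34,0]): print(a,b,end="; ")
E
```

```text
slot mid fit [0.01630477 0.59117295] 4.950421519757115 0.12165855787485938
slot line [0.59477342 0.08782301 0.115     ] [ 0.56727989 -0.00180802  0.115     ] yaw -0.29762987199312935
axis lateral rel. slot 0.0009290797596851105
axis lateral rel. slot -7.319098278094329e-05
[ 0.55798167 -0.11796259  0.22848106] [ 2.10239686 -0.53614114  6.06824088] -17.186872123503978
-10.5 185.37646; -10.25 180.06738; -10.0 175.17822; -9.75 167.92871; -9.5 161.80957; -9.25 156.87695; -9.0 152.85889; -8.75 150.46094; -8.5 148.91553; -8.25 149.35938; -8.0 151.43213; -7.75 154.75293;
```

The slot points up within about 0.02 rad, with its line through (0.582, 0.047) at yaw -0.298. Next, the gauge.

Request:
play_rows([
  [[0.2,-1.6,0],[0,0,-0.147]],
  [[0.4,-3.2,0],[0,0,-0.294]],
  [[0.6,-4.9,0],[0,0,-0.441]],
  [[0.8,-6.5,0],[0,0,-0.588]],
  [[1.0,-8.1,0],[0,0,-0.735]],
  [[1.2,-9.8,0],[0,0,-0.882]],
  [[1.4,-11.4,0],[0,0,-1.03]],
  [[1.6,-13,0],[0,0,-1.177]],
  [[1.8,-14.7,0],[0,0,-1.324]],
  [[1.9,-16.3,0],[0,0,-1.471]],
], jaw=-0.6)

```text
time: 7.1
tcp_pos: [0.5749, -0.2815, 0.2215]
ee_rot: [-2.112, 0.218, 2.113]
contact_force: [0.4, -0.5, -0.9]
grip_width: 0.0686
```

Request:
play_rows([
  [[0,0,-2],[0,0,0]],
  [[0,0,-4],[0,0,0]],
  [[0,0,-6],[0,0,0]],
  [[0,0,-8],[0,0,0]],
  [[0,0,-9],[0,0,0]],
  [[0,0,-9],[0,0,0]],
])

```text
time: 7.7
tcp_pos: [0.5742, -0.2805, 0.1305]
ee_rot: [-2.113, 0.212, 2.118]
contact_force: [0.8, 0.4, -0.3]
grip_width: 0.0684
```

```bash
python3 - <<'E'
from h import *
s=read_state(); y=rot(s["ee_rot"])[:,1]; print(s["tcp_pos"],np.degrees(np.arctan2(y[1],y[0])),s["grip_width"],s["joint_pos"].round(2))
g=grab_frame("scene");save(g,"s4.png",6,(280,180,400,275)); print((proj(g,(.577,-.281,.092))-[280,180])*6,(proj(g,s["tcp_pos"])-[280,180])*6)
E
```

```text
[ 0.57417821 -0.28052525  0.13046139] -101.46497998615172 0.06841537051674056 [ 0.37  0.47 -0.03  1.77  0.02  0.9  -1.43]
[274.37544244 306.11605263] [268.19483787 224.00938446]
```

View pics/s4.png

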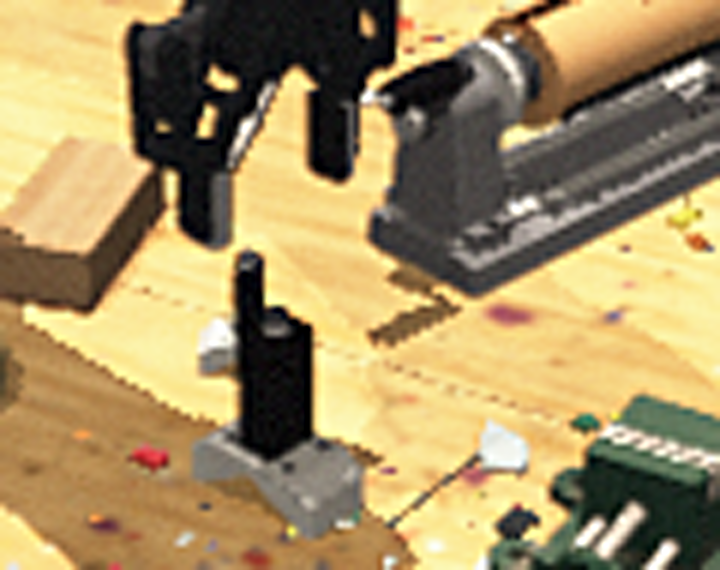

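The knob at about (277,315) lies on the projected position, and the gripper is square above the gauge. Descending and gripping.

Request:
play_rows([
  [[0.25,0,-2],[0,0,0]],
  [[0.25,0,-4],[0,0,0]],
  [[0.25,0,-6],[0,0,0]],
  [[0.25,0,-7.5],[0,0,0]],
  [[0.25,0,-8.6],[0,0,0]],
  [[0.25,0,-9.2],[0,0,0]],
  [[0.25,0,-9.2],[0,0,0]],
])

```text
time: 8.45
tcp_pos: [0.5774, -0.2809, 0.0397]
ee_rot: [-2.115, 0.212, 2.117]
contact_force: [-0.6, -0.6, -0.2]
grip_width: 0.0684
```

Request:
play_rows([
  [[0,0,0],[0,0,0]],
  [[0,0,0],[0,0,0]],
  [[0,0,0],[0,0,0]],
  [[0,0,0],[0,0,0]],
  [[0,0,0],[0,0,0]],
  [[0,0,0],[0,0,0]],
  [[0,0,0],[0,0,0]],
], jaw=1, squeeze=30)

```text
time: 9.15
tcp_pos: [0.5779, -0.2812, 0.0407]
ee_rot: [-2.117, 0.213, 2.115]
contact_force: [-1.7, 0.1, 7.3]
grip_width: 0.0296
```

Request:
play_rows([
  [[0,0,0.5],[0,0,0]],
  [[0,0,2],[0,0,0]],
  [[0,0,4.5],[0,0,0]],
  [[0,0,7],[0,0,0]],
  [[0,0,9.5],[0,0,0]],
  [[0,0,12],[0,0,0]],
  [[0,0,14.5],[0,0,0]],
  [[0,0,16],[0,0,0]],
  [[0,0,16],[0,0,0]],
])

```text
time: 10.05
tcp_pos: [0.5784, -0.2813, 0.2027]
ee_rot: [-2.12, 0.214, 2.113]
contact_force: [1.3, -0.3, -3.8]
grip_width: 0.0294
```

Request:
play_rows([
  [[0,2,0],[0,0,-0.02]],
  [[0.1,5,0],[0,0,-0.04]],
  [[0.1,8,0],[0,0,-0.06]],
  [[0.2,11,0],[0,0,-0.08]],
  [[0.2,14,0],[0,0,-0.098]],
  [[0.2,17,0],[0,0,-0.098]],
  [[0.3,20,0],[0,0,-0.098]],
  [[0.3,23,0],[0,0,-0.098]],
  [[0.4,26,0],[0,0,-0.098]],
  [[0.4,29,0],[0,0,-0.098]],
])

```text
time: 11.05
tcp_pos: [0.5808, 0.0102, 0.1988]
ee_rot: [-2.059, 0.31, 2.063]
contact_force: [1.4, 0.0, -3.7]
grip_width: 0.0301
```

Request:
play_rows([
  [[0,2,0],[0,0,0]],
  [[0,3.5,0],[0,0,0]],
  [[0,3.8,0],[0,0,0]],
  [[0,3.8,0],[0,0,0]],
  [[0,3.8,0],[0,0,0]],
])

```text
time: 11.55
tcp_pos: [0.5814, 0.0457, 0.1997]
ee_rot: [-2.06, 0.312, 2.061]
contact_force: [-0.2, -0.5, -3.7]
grip_width: 0.0298
```

```bash
python3 - <<'E'
from h import *
s=read_state(); y=rot(s["ee_rot"])[:,1]; print(s["tcp_pos"],np.degrees(np.arctan2(y[1],y[0])),s["grip_width"],s["contact_force"],rot(s["ee_rot"])[:,0])
g=grab_frame("scene");save(g,"s5.png",6,(335,120,465,215)); print((proj(g,(.582,.047,.115))-[335,120])*6,(proj(g,s["tcp_pos"])-[335,120])*6)
print((proj(g,s["tcp_pos"]-[0,0,.04])-[335,120])*6)
E
```

```text
[0.58143216 0.04569685 0.19972883] -107.16481044966413 0.029812554552886505 [-0.15462054 -0.47250463 -3.73680872] [-3.62626386e-04 -5.52293470e-04 -9.99999782e-01]
[288.08709333 332.58340447] [294.17748549 174.94846588]
[290.2378482  250.82912341]
```

View pics/s5.png

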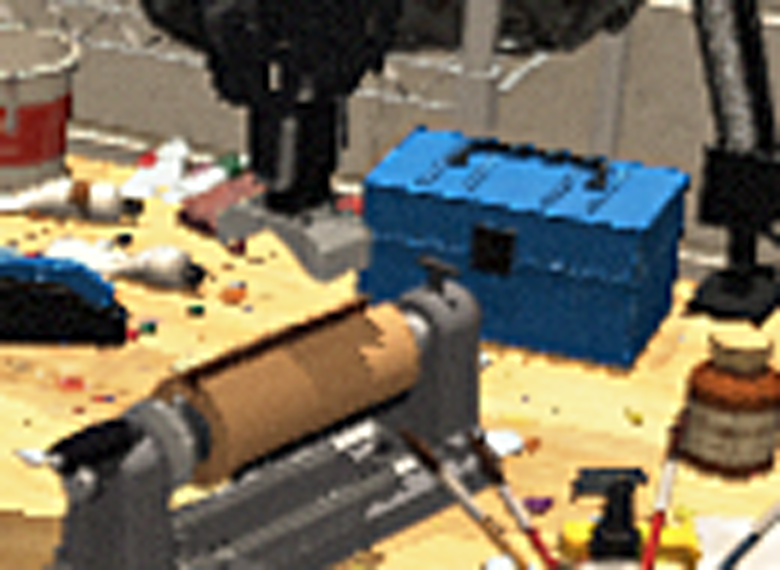

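The gauge is held level above the roller, with its base spanning about (218–372, 200–280) and its near corner at about (325,280). I'll check these corners against a prediction from the TCP.

```bash
python3 - <<'E'
from h import *
g=grab_frame("scene"); s=read_state(); Y=rot(s["ee_rot"])[:,1]; yh=-Y; xh=np.array([yh[1],-yh[0],0]); o=s["tcp_pos"]-[0,0,.0407]
for a,b,z in((1,-1,0),(-1,-1,.0),(1,1,0),(1,-1,.025),(-1,-1,.025),(1,1,.025)): print(a,b,z,((proj(g,o+xh*.035*a+yh*.018*b+[0,0,z])-[335,120])*6).round())
print("px per mm x",(proj(g,o+xh*.01)-proj(g,o))*6/10)
p=g["pixels"][145:172,365:402]; 
hsv=cv2.cvtColor(p,cv2.COLOR_RGB2HSV); m=(hsv[...,1]<45)&(hsv[...,2]>75)
for i,r in enumerate(m): print(145+i,''.join('#' if q else '.' for q in r))
E
```

```text
1 -1 0 [320. 283.]
-1 -1 0.0 [213. 241.]
1 1 0 [369. 262.]
1 -1 0.025 [323. 235.]
-1 -1 0.025 [215. 195.]
1 1 0.025 [372. 215.]
px per mm x [1.52754409 0.58318999]
145 ##...............##.......#.......#..
146 #..##.....##.....##.......#......#...
147 #....#....#......#........#.....#....
148 #...####.........#.............#.....
149 ########.........#...................
150 ######..........##...................
151 #####...........#..........####......
152 ##...........#................#......
153 ..........####.......................
154 ........######..........#............
155 .......########......########........
156 .......#############..########.......
157 .......########################......
158 ......#####.....##############.#.....
159 ......##.##......###############.....
160 ..................###########.##.....
161 ...................#############.....
162 #...................#########.#......
163 ....................##########.......
164 .....................#######.##......
165 ......................####...........
166 .....................................
167 .........#...........................
168 .....................................
169 .....................................
170 .....................................
171 ...........#.........................
```

Request:
play_rows([
  [[0,0,-1],[0,0,0]],
  [[0,0,-2.2],[0,0,0]],
  [[0,0,-3.4],[0,0,0]],
  [[0,0,-4],[0,0,0]],
  [[0,0,-4.3],[0,0,0]],
  [[0,0,-4.6],[0,0,0]],
  [[0,0,-4.8],[0,0,0]],
  [[0,0,-5],[0,0,0]],
  [[0,0,-5.1],[0,0,0]],
  [[0,0,-5.1],[0,0,0]],
])

```text
time: 12.65
tcp_pos: [0.5815, 0.0471, 0.149]
ee_rot: [-2.061, 0.31, 2.061]
contact_force: [0.2, -0.5, -3.1]
grip_width: 0.0292
```

Request:
play_rows([
  [[0,0,-0.1],[0,0,0]],
  [[0,0,-0.2],[0,0,0]],
  [[0,0,-0.3],[0,0,0]],
  [[0,0,-0.3],[0,0,0]],
])

```text
time: 13.05
tcp_pos: [0.5815, 0.047, 0.1459]
ee_rot: [-2.061, 0.31, 2.061]
contact_force: [0.7, 0.1, -2.6]
grip_width: 0.0297
```

Request:
play_rows([
  [[0,0,-0.05],[0,0,0]],
  [[0,0,-0.1],[0,0,0]],
  [[0,0,-0.15],[0,0,0]],
  [[0,0,-0.2],[0,0,0]],
  [[0,0,-0.2],[0,0,0]],
])

```text
time: 13.55
tcp_pos: [0.5815, 0.0471, 0.1439]
ee_rot: [-2.061, 0.31, 2.061]
contact_force: [0.1, -0.0, -1.7]
grip_width: 0.0297
```

Request:
play_rows([
  [[0,0,-0.04],[0,0,0]],
  [[0,0,-0.08],[0,0,0]],
  [[0,0,-0.08],[0,0,0]],
])

```text
time: 13.85
tcp_pos: [0.5815, 0.0471, 0.1432]
ee_rot: [-2.061, 0.31, 2.061]
contact_force: [0.5, -0.7, -1.3]
grip_width: 0.0296
```

Request:
play_rows([
  [[0,0,0],[0,0,0]],
  [[0,0,0],[0,0,0]],
  [[0,0,0],[0,0,0]],
  [[0,0,0],[0,0,0]],
  [[0,0,0],[0,0,0]],
  [[0,0,0],[0,0,0]],
], jaw=-0.6)

```text
time: 14.45
tcp_pos: [0.5815, 0.047, 0.1432]
ee_rot: [-2.061, 0.31, 2.061]
contact_force: [0.5, 0.1, 1.1]
grip_width: 0.0685
```

Request:
play_rows([
  [[0,0,1],[0,0,0]],
  [[0,0,3],[0,0,0]],
  [[0,0,6],[0,0,0]],
  [[0,0,9],[0,0,0]],
  [[0,0,12],[0,0,0]],
  [[0,-4,12],[0,0,0]],
  [[0,-9,12],[0,0,0]],
  [[0,-14,12],[0,0,0]],
  [[0,-19,12],[0,0,0]],
  [[0,-23,12],[0,0,0]],
])

```text
time: 15.45
tcp_pos: [0.581, -0.1861, 0.2643]
ee_rot: [-2.061, 0.312, 2.059]
contact_force: [-0.3, 0.4, -1.0]
grip_width: 0.0685
```

```bash
python3 - <<'E'
from h import *
s=read_state(); print(s["tcp_pos"],s["contact_force"])
g=grab_frame("scene");save(g,"s6.png",6,(335,120,465,215)); f=grab_frame("top");save(f,"t6.png",7,(215,130,320,200))
yh=np.array([.2932,.956,0]);xh=np.array([.956,-.2932,0]);o=np.array([.5815,.0471,.102])
for F,c,k,n in((g,(335,120),6,"scene"),(f,(215,130),7,"top")):
  for q in((.035,-.018,0),(-.035,-.018,.0),(.035,-.018,.025),(-.035,-.018,.025),(.035,.018,.025),(-.035,.018,.025),(0,0,.092),(0,0,.0972)): print(n,q,((proj(F,o+xh*q[0]+yh*q[1]+[0,0,q[2]])-c)*k).round())
E
```

```text
[ 0.58095834 -0.18607081  0.26425755] [-0.29567812  0.44813678 -1.04141768]
scene (0.035, -0.018, 0) [315. 389.]
scene (-0.035, -0.018, 0.0) [211. 345.]
scene (0.035, -0.018, 0.025) [318. 342.]
scene (-0.035, -0.018, 0.025) [212. 300.]
scene (0.035, 0.018, 0.025) [366. 321.]
scene (-0.035, 0.018, 0.025) [261. 280.]
scene (0, 0, 0.092) [295. 185.]
scene (0, 0, 0.0972) [295. 175.]
top (0.035, -0.018, 0) [353. 172.]
top (-0.035, -0.018, 0.0) [295. 349.]
top (0.035, -0.018, 0.025) [344. 159.]
top (-0.035, -0.018, 0.025) [284. 340.]
top (0.035, 0.018, 0.025) [250. 130.]
top (-0.035, 0.018, 0.025) [190. 311.]
top (0, 0, 0.092) [234. 202.]
top (0, 0, 0.0972) [232. 199.]
```

View pics/s6.png

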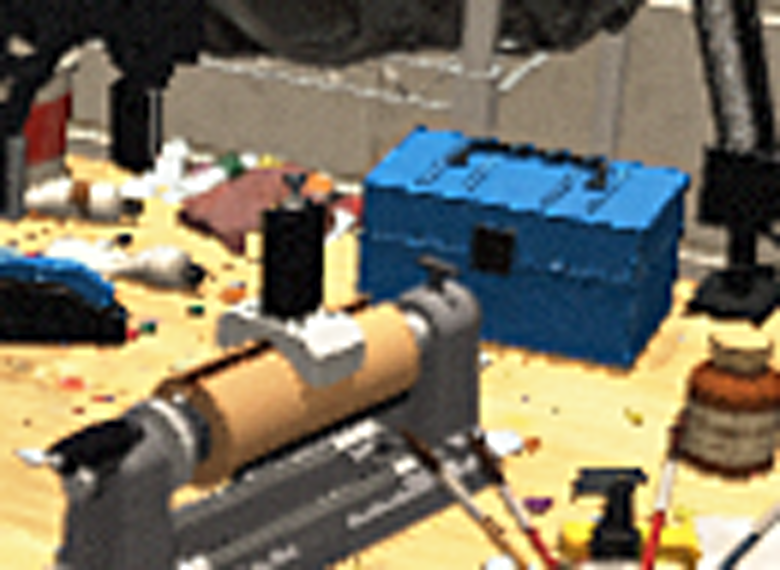

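View pics/t6.png

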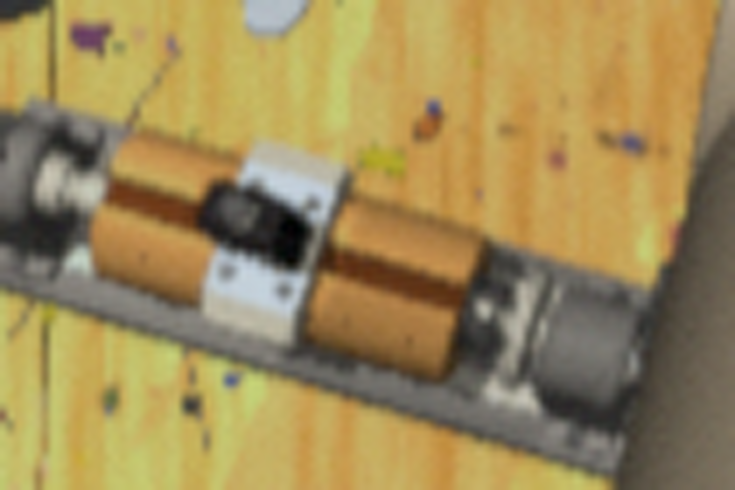

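The scene view shows the gauge standing upright astride the roller, with its knob at (295,180) and near foot at (322,388), as predicted. The top view shows it square across, with the slot running under its body. The arm is clear, so I'll hand in.

```bash
python3 -c "
from h import *
print(finish_job())"
```

```text
the job is handed in; nothing more can be done
None
```

The gauge is standing by itself astride the roller, over the open slot, and the job is handed in. `finish_job` reports no verdict, so these are my own checks.

- **Roller:** I turned it about 1.5 rad by the crank handle and let go. The slot then measured straight up to about 0.02 rad (limit 0.1), with the gauge still on the table. I did not re-measure the angle after placing the gauge, but the last picture shows the slot still on top.
- **Gauge:** I chose the middle-sized one, which measured 71 x 38 mm against the given 70 x 36 mm. I carried it over and lowered it in 0.4–1 mm steps. The upward force on the tool rose only about 2.4 N as it touched down, far below the 30 N limit.
- **Final position:** In both pictures the gauge is upright, square across and about midway along the roller. Its corners and knob fall within about 2–5 mm of the predicted seated position. The probe depth could only be judged from the knob height, which fits about 5 mm.
- **Bystanders:** I did not measure whether any had shifted. The arm did not work near them, and the arm ended clear of everything at 15.5 s.

One disagreement: after the first crank turn, the handle position alone gave slot angles from -0.08 to +0.045 rad. The picture and the handle's path both gave about -0.03, so I used those and made a small correction.

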